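Check a dapping punch in through the sprung gate of its cradle

ROBOT

A 6-joint arm with a two-finger parallel gripper is mounted at the origin on a cart in front of the work surface, level with it; the furniture and walls round the work are solid. World frame = base frame: x ahead of the robot, y to its left, z up, the work surface at z = 0. Lengths are in m, angles in degrees, forces in N, time in s.
With the tool pointing down it reaches from about 0.325 to 1 m from the base axis. Payload 5.1 kg.
Tool frame: the origin (TCP) lies midway between the tips of the shut fingers; the grasp point (between the pads) lies 19 mm behind it; z points along the fingers, y is the line along which they close (so a half turn about z gives the same grasp; the last joint's range is limited). The gripper opens to 85 mm and grips with 20 to 120 N. Pads are 22 mm wide; open, the fingers measure 114 mm over their backs; the gripper's body (76 mm by 85 mm) begins 54 mm behind the grasp point. The pads swing forward as they close: fully open they stand 13 mm farther back than shut.
Start: joints at [-70.68, 7.093, 94.555, -0, 78.352, -4.733], TCP at [0.265, -0.594, 0.231] pointing down, gripper open.
Joint ranges: [-149.61, 149.61], [-58.7, 133.49], [1.44, 155.28], [-77.14, 257.14], [18.33, 153.61], [-166.67, 166.67]. Speed limits (degrees/s): [147.25, 147.25, 180, 180, 180, 180].

INTERFACE

Orientations are given as [roll, pitch, yaw] about the fixed x, y, z axes, in that order (R = Rz(yaw) Ry(pitch) Rx(roll)).
In Python, from cell import * gives the robot as it stands.
- The arm moves only by the tool jog_arm, never from a script. Its argument "series" is a list of rows, each a list of 6 numbers: the shift along the tool's x, y, z in m, then the turn, a rotation vector about the tool's x, y, z in rad. In form: [[dx, dy, dz, wx, wy, wz], ...]. A call has 1 to 5 rows; each row is the pose to reach, as a shift and turn from the pose commanded when the call began, along the tool's axes at that moment; what a row does not reach only later rows make up. A row lasts 1/10 s, in which the tool goes at most 50 mm and 8.59 degrees, less where a joint would pass 70% of its speed; a pose out of reach is approached as far as the arm can. A call with a gripper value outside its range is refused whole. "jaw" is the opening, from 0 (shut) to 1 (fully open), set as the call begins (left out, the last holds). The fingers move at their own pace and stop on an object; "force" is the grip in N (left out, the last holds). Time passes only in rows, so rows that repeat a pose let the fingers close. It gives the time, the measured TCP pose, the force, the opening and the grip force at its end, in the units of the state.
- state(): the state, without advancing time (a new reading comes with each control period).
- get_image(name): name is "scene" or "top" or "wrist"; returns the picture (384x512x3 uint8, blue, green, red); there is no depth.
- camera_model(name): a dict with "fx", "fy", "cx", "cy" (pixels), "extrinsics" (4x4, takes a point from camera to world coordinates); the wrist camera has in their place "tool_from_camera" (4x4, takes a point from camera to tool coordinates, whose origin is the TCP and whose axes are the flange's). Camera axes: x right, y up, looking along -z (the intrinsics and any distortion apply to the point x, -y, -z); pixel columns grow to the right and rows downward; lengths in m; the calibration is good to about 2 mm. A picture is of the moment at which its call begins: read the wrist's pose just before it. camera_model takes no time and is no camera call.
- sign_off(): hands the job in; it is judged then, once.
The state is a dict: "time": time; "joint_pos": joint angles; "qvel": joint speeds; "joint_efforts": joint torques, N m; "position": TCP position; "eef_rot": TCP orientation; "force": force on the tool from outside, world axes, zero at the start; "torque": the same for the moment, N m; "opening": finger opening in m; "grip_force": force on a finger pad.
Only numpy, scipy, OpenCV 4.12 (cv2) and the standard library are available. Lean on these libraries where they do the work, as an engineer would, in place of code of your own. Each camera call takes 0.05 s, during which the arm holds its last target. There are 200 camera calls.

TASK

Return the loose steel dapping punch to its blue check-in cradle, either end first: push the sprung orange gate open with the punch, hold it open and pass the punch through along the groove. Press the punch gently on against the brass plunger at the end until the plunger has clearly given way (about 5 mm), but do not drive it to the end of its travel. Then let go, leaving the punch lying wholly in the groove with the gate swung shut behind it; force nothing and leave the wax tube, the collet and the charcoal block where they are.

Things in the scene. Friction and masses are not known exactly. Their poses are not given: they have to be found in the camera images.
- dapping_punch: steel dapping punch, 73 mm long, 15 mm thick, about 0.12 kg, lying loose; it does not roll. Origin: middle of its underside; long axis = its own y, z up. Hold it across by its upper half (fingertips at least 7 mm above its underside), so that the fingers pass above the rails of the groove.
- cradle: blue cradle fixed to the worktop, base plate 220 x 112 x 8 mm. Origin: on the worktop, below the middle of the way in, on the line of the closed gate; x = the way in, along the groove (y = 0), z up. At the end of the groove stands a grey end stop (34 mm wide, top at z = 38) with a brass plunger. A motor hangs at world x 0.43 to 0.54, y 0.21 to 0.30, z > 0.56 m: pass it with the arm drawn in.
- groove (a point): point on the groove's floor and centre line, 100 mm past the gate line (cradle x = 100, z = 8 mm). The floor is the plate's top. Two aluminium rails 6 mm high (tops at z = 14), 21 mm apart, line the groove from x = 54 to 132, flared from x = 42.
- gate (a joint): orange leaf, 3 mm thick, z = 12 to 38 mm, on an upright pin at cradle x = 0, y = +50 mm; shut it reaches to y = -18. Rad: 0 = shut, grows as it swings inward (cradle +x), at most 1.55; never outward. Spring: 0.08 N m shut, 0.17 wide open (2 to 4 N at the punch). It sweeps 68 mm about the pin: it can shut once the punch's rear end is 54 mm past the gate line.
- plunger (a joint): travel of the brass plunger (13 mm face, 11 mm above the groove's floor) along cradle x, in m: 0 = free, 0.010 = end. 3 N to start, then 1.2 N/mm (9 N at 5 mm). The end stop is reset each time: the free face lies anywhere at cradle x = 138 to 152 mm, not reported: find it by feel. It springs back and kicks a punch let go on it: draw back a few mm first.
- wax_tube: bystander: green wax tube, 26 mm across, 60 mm tall, standing beside the cradle. Origin: centre of its underside.
- collet_2: bystander: turned steel collet lying on the worktop, 19 x 45 x 19 mm. Origin: middle of its underside.
- charcoal: bystander: black charcoal block, 59 x 96 x 31 mm. Origin: centre of its underside.
There are look-alikes about, which are no part of the job. Of the things that look like the dapping_punch, the smaller one is meant.

How it is judged (in metres and radians):
On the way, in this order (a step that is already met when the one before it is completed fails the run):
1. the punch is in the gateway, low down, and holds the gate open by more than 0.5 rad (value of joint gate above 0.5 rad and x of dapping_punch in the frame of cradle between 0 and 0.08 m and y of dapping_punch in the frame of cradle between -0.02 and 0.02 m and z of dapping_punch in the frame of cradle below 0.03 m), for 0.1 s.
2. the punch, in the groove, has pushed the plunger in by more than 3 mm (value of joint plunger above 0.003 m and x of dapping_punch in the frame of cradle above 0.095 m and y of dapping_punch in the frame of cradle between -0.007 and 0.007 m and z of dapping_punch in the frame of cradle below 0.016 m), for 0.15 s.
At the end, for the whole second after the job is handed in: The punch lies at rest on the floor of the groove between the rails (its middle more than 88 mm past the gate line, within 7 mm of the centre line, underside less than 2.5 mm above the floor, along the groove within 0.15 rad), and the gate is shut (less than 0.06 rad) (x of dapping_punch in the frame of cradle above 0.088 m and y of dapping_punch in the frame of cradle between -0.007 and 0.007 m and z of dapping_punch in the frame of cradle below 0.0105 m and angle between the y axis of dapping_punch and the x axis of cradle, either way round below 0.15 rad and value of joint gate below 0.06 rad and linear speed of dapping_punch below 0.01 m/s); the robot touches nothing.
It fails at once if the plunger is driven to the end of its travel (past 8.5 mm) (value of joint plunger above 0.0085 m).
It fails at once if the punch is forced against the cradle or its gate (over 20 N) (contact force between dapping_punch and cradle above 20 N).
It fails at once if the robot presses on the cradle or its gate (over 20 N) (contact force between the arm and cradle above 20 N).
It fails at once if the wax tube, the collet or the charcoal block is moved more than 20 mm (distance of any of wax_tube, collet_2, charcoal from where it was at the start of the episode above 0.02 m).
It also fails if it takes over 64 s, if anything falls off the work surface, if the arm or the gripper's body presses on something with over 40 N, if the wrist force passes 120 N, or if a joint passes its speed limit or range.

## Working session

There is one attempt and no reset: what is moved stays moved. The work goes in short steps, Python scripts to look and compute and a tool call to move; the robot and the scene stay as the last step left them, time stands still between calls to the robot, and variables do not carry over. Pictures are saved under pics/ and viewed, at most 10 in all, crops included, and the job is handed in when it is done.

Besides the shell and the picture viewer there is one more tool, called after "Request:" in YAML: its name, and indented under it one key for each argument. jog_arm: Moves the arm, as the interface text tells. Its arguments: {"type":"object","properties":{"series":{"type":"array","items":{"type":"array","items":{"type":"number"}}},"jaw":{"type":"number"},"force":{"type":"number"}},"required":["series"]}

```bash
ls; mkdir -p pics; python3 - <<'E'
from cell import *
import cv2,numpy as np
s=state();print(s['time'],s['position'],s['eef_rot'],s['force'])
a=get_image("scene");b=get_image("top")
cv2.imwrite('pics/s0.png',a);cv2.imwrite('pics/t0.png',b)
for n in("scene","top","wrist"):
    print(n,camera_model(n))
E
```

```text
pics
0.0 [ 0.26469334 -0.59299952  0.23005134] [-1.79879884e+02 -8.95195699e-03  2.40520343e+01] [-0.45946711 -0.70795123  0.04338691]
scene {'fx': 393.32663872097794, 'fy': 393.32663872097794, 'cx': 265.8121509788689, 'cy': 188.50325597907593, 'extrinsics': array([[ 0.99867053,  0.02856135, -0.04291187,  0.53851819],
       [-0.05153498,  0.53461148, -0.84352517, -0.93926175],
       [-0.00115104,  0.84461519,  0.53537264,  0.58186409],
       [ 0.        ,  0.        ,  0.        ,  1.        ]])}
top {'fx': 448.79409469824554, 'fy': 448.79409469824554, 'cx': 250.86898918953344, 'cy': 190.73380744136156, 'extrinsics': array([[ 0.01497646,  0.99908214, -0.04013201,  0.54050224],
       [-0.99986746,  0.01470777, -0.00698198, -0.09810135],
       [-0.00638532,  0.04023125,  0.99916999,  1.00121328],
       [ 0.        ,  0.        ,  0.        ,  1.        ]])}
wrist {'fx': 342.0657547439464, 'fy': 342.0657547439464, 'cx': 256.48901904252807, 'cy': 188.08513085069455, 'tool_from_camera': array([[-2.10938552e-05,  9.64842518e-01,  2.62828678e-01,
         6.61508351e-02],
       [ 9.99999997e-01,  2.44811143e-06,  7.12700503e-05,
         7.64538657e-04],
       [ 6.81209409e-05,  2.62828679e-01, -9.64842516e-01,
        -1.42820240e-01],
       [ 0.00000000e+00,  0.00000000e+00,  0.00000000e+00,
         1.00000000e+00]])}
```

View pics/s0.png

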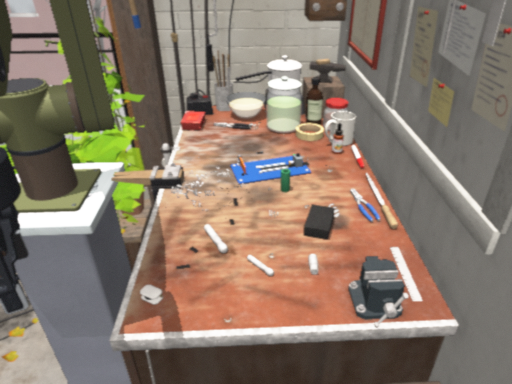

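View pics/t0.png

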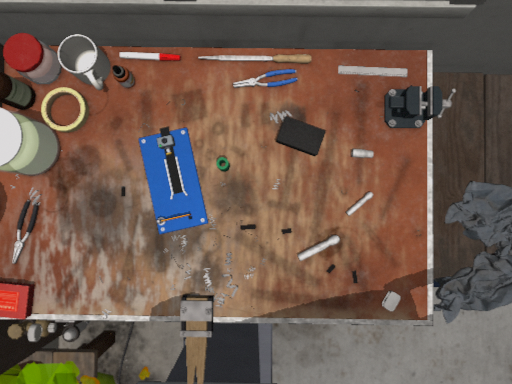

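The top view shows the blue cradle (about 174,180), with the gate end at (175,218) and the end stop at (165,142). The green tube is at (222,163) and the charcoal block at (300,136). Three things look alike: a large punch at (320,248), a smaller one at (360,203), and a short collet at (362,153). Of the two punch shapes, (360,203) is the smaller, so it fits the description. I'll measure it and confirm with a crop.

```bash
cat > h.py <<'E'
import cv2,numpy as np
from scipy.spatial.transform import Rotation as R
from cell import *
def T_wrist(s):
    T=np.eye(4);T[:3,:3]=R.from_euler('xyz',s['eef_rot'],degrees=True).as_matrix();T[:3,3]=s['position'];return T
def ray(name,uv,s=None):
    m=camera_model(name);E=m['extrinsics'] if name!='wrist' else T_wrist(s)@m['tool_from_camera']
    d=np.array([(uv[0]-m['cx'])/m['fx'],-(uv[1]-m['cy'])/m['fy'],-1.])
    return E[:3,3],E[:3,:3]@d
def onz(name,uv,z,s=None):
    o,d=ray(name,uv,s);return o+d*(z-o[2])/d[2]
def tri(r1,r2):
    (o1,d1),(o2,d2)=r1,r2
    k=np.linalg.lstsq(np.c_[d1,-d2],o2-o1,rcond=None)[0]
    p,q=o1+k[0]*d1,o2+k[1]*d2
    return (p+q)/2,np.linalg.norm(p-q)
def blobs(mask,lo,hi=1e9):
    out=[]
    for c in cv2.findContours(mask,cv2.RETR_EXTERNAL,cv2.CHAIN_APPROX_NONE)[0]:
        a=cv2.contourArea(c)
        if lo<a<hi: out.append((a,c,cv2.minAreaRect(c)))
    return sorted(out,key=lambda t:-t[0])
E
python3 - <<'E'
from h import *
a=cv2.imread('pics/s0.png');b=cv2.imread('pics/t0.png')
def steel(im,x0,y0,x1,y1):
    h=cv2.cvtColor(im,cv2.COLOR_BGR2HSV);m=((h[...,1]<60)&(h[...,2]>120)).astype(np.uint8)*255
    k=np.zeros_like(m);k[y0:y1,x0:x1]=m[y0:y1,x0:x1];return k
C={}
for n,im,boxes in(('top',b,[(340,185,380,222),(290,230,345,265),(345,143,380,163)]),('scene',a,[(242,250,280,280),(198,218,235,258),(303,248,325,278)])):
    C[n]=[]
    for bx in boxes:
        g=blobs(steel(im,*bx),15)[0];C[n].append(g[2]);print(n,[np.round(v,1) for v in g[2]],g[0])
for i in range(3):
    p,e=tri(ray('top',C['top'][i][0]),ray('scene',C['scene'][i][0]));print('tri',p.round(4),e.round(4))
    bp=cv2.boxPoints(C['top'][i]);w=np.array([onz('top',q,.0075)[:2] for q in bp])
    e1,e2=w[1]-w[0],w[2]-w[1];L=e1 if np.linalg.norm(e1)>np.linalg.norm(e2) else e2
    print(' c',w.mean(0).round(4),'size',np.linalg.norm(e1).round(4),np.linalg.norm(e2).round(4),'yaw',np.degrees(np.arctan2(L[1],L[0])).round(1))
hs=cv2.cvtColor(b,cv2.COLOR_BGR2HSV);m=cv2.inRange(hs,(100,120,80),(125,255,255));m=cv2.morphologyEx(m,cv2.MORPH_CLOSE,np.ones((9,9)))
g=[x for x in blobs(m,500)if 100<x[2][0][0]<230][0]
print(g[2]);w=np.array([onz('top',q,.008)for q in cv2.boxPoints(g[2])]);print(w.round(4),np.linalg.norm(w[1]-w[0]),np.linalg.norm(w[2]-w[1]))
p1=cv2.resize(b[180:270,280:400],None,fx=5,fy=5,interpolation=cv2.INTER_CUBIC)
cv2.imwrite('pics/c1.png',p1)
p2=cv2.resize(b[120:240,130:240],None,fx=5,fy=5,interpolation=cv2.INTER_CUBIC)
cv2.imwrite('pics/c2.png',p2)
E
```

```text
top [array([359.6, 203.5]), array([ 5.2, 32.5]), np.float64(49.2)] 130.0
top [array([318.7, 247.9]), array([ 7.6, 45.2]), np.float64(62.1)] 265.0
top [array([363. , 152.8]), array([20.3,  7.4]), np.float64(3.6)] 124.0
scene [array([259.8, 264.8]), array([31.1,  6.9]), np.float64(34.4)] 158.5
scene [array([215.3, 237.5]), array([34. ,  8.6]), np.float64(54.2)] 226.0
scene [array([313.1, 263.5]), array([19.6,  8.7]), np.float64(82.9)] 136.5
tri [ 0.5561 -0.3317  0.0082] 0.001
 c [ 0.5556 -0.3319] size 0.0722 0.0114 yaw -48.5
tri [ 0.4582 -0.2417  0.0118] 0.0023
 c [ 0.4567 -0.2425] size 0.0998 0.0166 yaw -61.4
tri [ 0.6675 -0.3376  0.0121] 0.0004
 c [ 0.6683 -0.3388] size 0.0166 0.0449 yaw -92.8
((172.91250610351562, 180.48497009277344), (98.57646179199219, 50.26070022583008), 77.94921112060547)
[[0.6954 0.1621 0.008 ]
 [0.7204 0.0529 0.008 ]
 [0.5067 0.003  0.008 ]
 [0.4819 0.1112 0.008 ]] 0.11201145135684851 0.21951972739889847
```

View pics/c1.png

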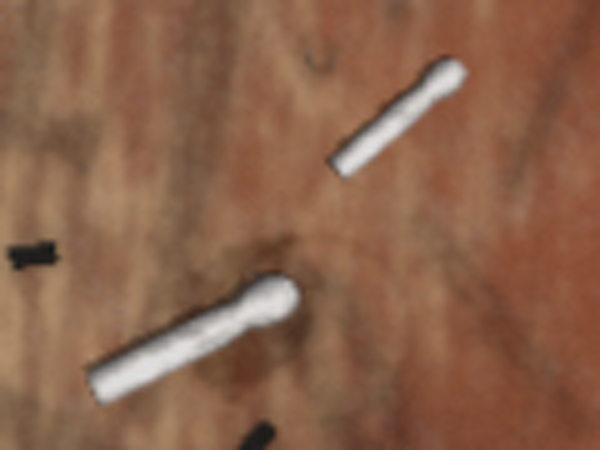

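View pics/c2.png

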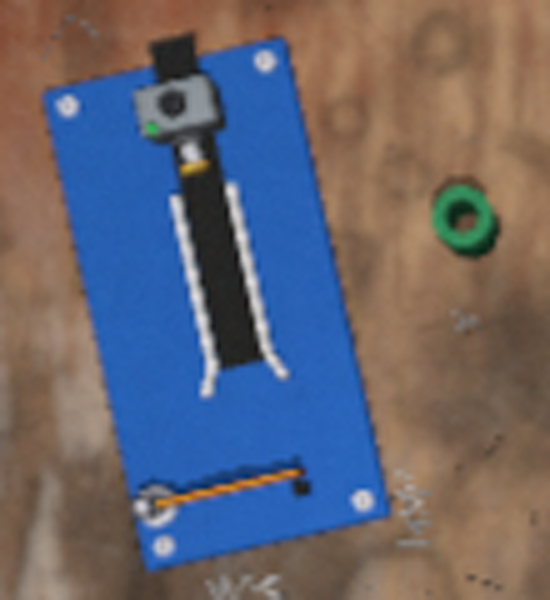

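The crops confirm it. The small punch (head at upper right) measures about 72 mm against 100 mm for the other. In the cradle crop, the white rails, the orange gate with its pin at lower left, and the brass plunger tip are all clear. Next I'll fix the cradle frame.

```bash
python3 - <<'E'
from h import *
b=cv2.imread('pics/t0.png')
w=np.array([[.6954,.1621],[.7204,.0529],[.5067,.003],[.4819,.1112]])
rear=(w[2]+w[3])/2;fr=(w[0]+w[1])/2;u=(fr-rear)/np.linalg.norm(fr-rear);v=np.array([-u[1],u[0]])
print('rear',rear,'yaw',np.degrees(np.arctan2(u[1],u[0])))
def loc(p):p=p[:2]-rear;return np.round([p@u,p@v],4)
f=lambda x,y:(130+(x+.5)/5-.5,120+(y+.5)/5-.5)
for n,p,z in[('railLtop',(177,198),.014),('railRtop',(231,185),.014),('railLbend',(213,355),.014),('railRbend',(262,345),.014),('pin',(155,505),.038),('gatetip',(303,470),.038),('brass',(193,168),.019),('stopL',(140,100),.038),('stopR',(218,90),.038)]:
    print(n,loc(onz('top',f(*p),z)))
hs=cv2.cvtColor(b,cv2.COLOR_BGR2HSV);m=cv2.inRange(hs,(0,0,170),(179,70,255));k=np.zeros_like(m);k[154:202,160:192]=m[154:202,160:192]
for g in blobs(k,8):
    c=g[1][:,0].astype(float);q=np.array([loc(onz('top',t,.014))for t in c]);print(g[0],'x',q[:,0].min(),q[:,0].max(),'straight y',np.polyfit(*q[(q[:,0]>q[:,0].min()+.018)].T,1).round(4),q[q[:,0]>q[:,0].min()+.018].mean(0))
E
```

```text
rear [0.4943 0.0571] yaw 13.276397042315974
railLtop [0.1585 0.0063]
railRtop [ 0.159  -0.0182]
railLbend [0.0871 0.0052]
railRbend [ 0.0868 -0.0168]
pin [0.0276 0.0389]
gatetip [ 0.0286 -0.0263]
brass [ 0.1692 -0.0042]
stopL [0.1999 0.009 ]
stopR [ 0.1969 -0.0248]
30.5 x 0.0711 0.1585 straight y [ 0.0048 -0.0185] [ 0.12412742 -0.0178871 ]
26.0 x 0.0713 0.1594 straight y [0.0078 0.0067] [0.12468197 0.00767377]
```

Request:
jog_arm:
  series:
    - [0.0,0,0,0,0,0.15]
    - [0.03,0.0,0,0,0,0.3]
    - [0.06,-0.01,0,0,0,0.45]
    - [0.1,-0.03,0,0,0,0.6]
    - [0.14,-0.05,0,0,0,0.75]
  jaw: 1

```text
time: 0.6
position: [0.3728, -0.4897, 0.2305]
eef_rot: [-179.9, 0.0, -19.3]
force: [1.5, -0.3, 0.2]
opening: 0.0853
grip_force: 0.0
```

Request:
jog_arm:
  series:
    - [0.025,-0.042,0.02,0,0,0.12]
    - [0.05,-0.084,0.04,0,0,0.24]
    - [0.074,-0.126,0.06,0,0,0.36]
    - [0.098,-0.168,0.08,0,0,0.5]
    - [0.122,-0.209,0.1,0,0,0.51]

```text
time: 1.1
position: [0.5482, -0.3382, 0.1348]
eef_rot: [180.0, 0.0, -48.3]
force: [0.1, -1.0, 1.2]
opening: 0.0852
grip_force: 0.0
```

Request:
jog_arm:
  series:
    - [0,0,0,0,0,0]
    - [0,0,0,0,0,0]
    - [0,0,0,0,0,0]

```text
time: 1.4
position: [0.547, -0.3405, 0.1362]
eef_rot: [180.0, -0.0, -48.2]
force: [-0.7, -1.1, -0.6]
opening: 0.0857
grip_force: 0.0
```

```bash
cat > look.py <<'E'
import sys
from h import *
s=state();im=get_image('wrist');cv2.imwrite(sys.argv[1],im)
np.save('ls.npy',np.r_[s['position'],s['eef_rot']])
print(s['time'],s['position'].round(4),s['eef_rot'].round(2),s['force'].round(2))
E
python3 look.py pics/w1.png; python3 - <<'E'
from h import *
l=np.load('ls.npy');s=dict(position=l[:3],eef_rot=l[3:]);im=cv2.imread('pics/w1.png')
h=cv2.cvtColor(im,cv2.COLOR_BGR2HSV);m=((h[...,1]<60)&(h[...,2]>110)).astype(np.uint8)*255
for g in blobs(m,300)[:4]:
    w=np.array([onz('wrist',q,.0075,s)[:2] for q in cv2.boxPoints(g[2])]);e1,e2=w[1]-w[0],w[2]-w[1];L=e1 if np.linalg.norm(e1)>np.linalg.norm(e2) else e2
    print(g[0],g[2],w.mean(0).round(4),np.linalg.norm(e1).round(4),np.linalg.norm(e2).round(4),np.degrees(np.arctan2(L[1],L[0])).round(1))
    print('tri h',tri(ray('wrist',g[2][0],s),ray('top',(359.6,203.5))))
E
```

```text
1.4 [ 0.547  -0.3405  0.1362] [ 1.7998e+02 -3.0000e-02 -4.8160e+01] [-0.7  -1.12 -0.6 ]
4483.5 ((441.4704895019531, 74.77798461914062), (244.03482055664062, 41.44813537597656), 46.52077102661133) [ 0.4908 -0.4949] 0.0269 0.1917 -178.9
tri h (array([ 0.57500217, -0.326214  ,  0.28543059]), np.float64(0.12530345002919888))
1720.5 ((472.7633972167969, 279.229248046875), (51.75368881225586, 40.3692741394043), 77.90524291992188) [ 0.3426 -0.401 ] 0.034 0.0532 152.3
tri h (array([ 0.54202598, -0.34110745,  0.20111933]), np.float64(0.10888222990974707))
1496.5 ((131.63275146484375, 80.84310150146484), (27.540630340576172, 63.77212142944336), 40.23636245727539) [ 0.6687 -0.335 ] 0.0491 0.0192 -93.0
tri h (array([ 0.59518176, -0.33331278,  0.11516824]), np.float64(0.09719630897955803))
1227.0 ((259.3500061035156, 308.95001220703125), (22.76839828491211, 71.15123748779297), 18.43494987487793) [ 0.4636 -0.2516] 0.073 0.0204 -64.8
tri h (array([ 0.53990735, -0.31067741,  0.13782545]), np.float64(0.033271289071786996))
```

View pics/w1.png

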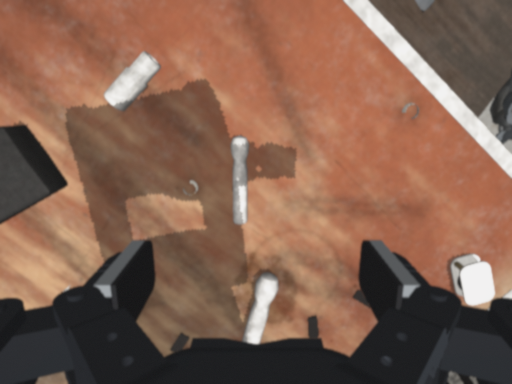

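The wrist view shows the small punch upright in the picture, with its head at (239,143) and its tail at (240,222). It sits clear between the fingers.

```bash
python3 - <<'E'
from h import *
l=np.load('ls.npy');s=dict(position=l[:3],eef_rot=l[3:]);im=cv2.imread('pics/w1.png')
h=cv2.cvtColor(im,cv2.COLOR_BGR2HSV);m=((h[...,1]<75)&(h[...,2]>100)).astype(np.uint8)*255
m[:,:222]=0;m[:,258:]=0;m[:130]=0;m[232:]=0
g=blobs(m,100)[0]
print(cv2.boundingRect(g[1]),g[2])
bp=cv2.boxPoints(g[2]);w=np.array([onz('wrist',q,.0075,s)[:2] for q in bp]);e1,e2=w[1]-w[0],w[2]-w[1];L=max(e1,e2,key=np.linalg.norm)
print(w.mean(0),np.linalg.norm(e1),np.linalg.norm(e2),np.degrees(np.arctan2(L[1],L[0])))
print('tri h',tri(ray('wrist',bp.mean(0),s),ray('top',(359.6,203.5))),tri(ray('wrist',bp.mean(0),s),ray('scene',(259.8,264.8))))
Rt=T_wrist(s)[:3,:3]
print('d tool',Rt.T@(np.r_[w.mean(0),.006]-l[:3]))
E
```

```text
(230, 136, 19, 89) ((239.0, 180.0), (88.0, 18.0), 90.0)
[ 0.55639586 -0.33035557] 0.014219379589250488 0.07414782555649685 131.46342090839175
tri h (array([ 0.55648348, -0.33158222,  0.00763081]), np.float64(0.0016106480977361296)) (array([ 0.55697039, -0.33132674,  0.00782312]), np.float64(0.0006271840761164938))
d tool [-0.00132752 -0.01380259  0.13024487]
```

Request:
jog_arm:
  series:
    - [-0.001,-0.0138,0.03,0,0,0]
    - [-0.001,-0.0138,0.06,0,0,0]
    - [-0.001,-0.0138,0.09,0,0,0]
    - [-0.001,-0.0138,0.11,0,0,0]
    - [-0.001,-0.0138,0.12,0,0,0]

```text
time: 1.95
position: [0.5551, -0.3305, 0.0142]
eef_rot: [180.0, 0.1, -48.3]
force: [0.2, -1.7, -0.1]
opening: 0.0851
grip_force: 0.0
```

Request:
jog_arm:
  series:
    - [0,0,0,0,0,0]
    - [0,0,0,0,0,0]

```text
time: 2.15
position: [0.5573, -0.331, 0.0174]
eef_rot: [-180.0, -0.1, -48.2]
force: [0.5, -0.0, -0.4]
opening: 0.0852
grip_force: 0.0
```

Request:
jog_arm:
  series:
    - [0,0,0.005,0,0,0]
    - [0,0,0.0095,0,0,0]
    - [0,0,0.0095,0,0,0]

```text
time: 2.45
position: [0.5567, -0.3297, 0.0062]
eef_rot: [180.0, 0.0, -48.1]
force: [-0.7, 0.9, -0.2]
opening: 0.0853
grip_force: 0.0
```

Request:
jog_arm:
  series:
    - [0,0,0,0,0,0]
    - [0,0,0,0,0,0]
    - [0,0,0,0,0,0]
    - [0,0,0,0,0,0]
    - [0,0,0,0,0,0]
  jaw: 0
  force: 50

```text
time: 2.95
position: [0.557, -0.3299, 0.0067]
eef_rot: [-180.0, -0.0, -48.1]
force: [-3.6, 2.6, 3.4]
opening: 0.0131
grip_force: 52.9
```

Request:
jog_arm:
  series:
    - [0,0,0,0,0,0]
    - [0,0,0,0,0,0]
    - [0,0,0,0,0,0]
    - [0,0,0,0,0,0]
    - [0,0,0,0,0,0]

```text
time: 3.45
position: [0.5571, -0.33, 0.0068]
eef_rot: [-180.0, -0.0, -48.1]
force: [-0.3, -0.0, 3.0]
opening: 0.0132
grip_force: 51.7
```

```bash
python3 -c "
from h import *
for i in range(5):
    s=state();print(s['time'],s['position'].round(4),s['eef_rot'].round(2),s['force'].round(2),s['opening'],s['grip_force'])"
```

```text
3.45 [ 0.5571 -0.33    0.0068] [-1.7999e+02 -4.0000e-02 -4.8140e+01] [-0.3  -0.01  3.  ] 0.01316648911830952 51.66666090488434
3.45 [ 0.5571 -0.33    0.0068] [-1.7999e+02 -4.0000e-02 -4.8140e+01] [-0.3  -0.01  3.  ] 0.01316648911830952 51.66666090488434
3.45 [ 0.5571 -0.33    0.0068] [-1.7999e+02 -4.0000e-02 -4.8140e+01] [-0.3  -0.01  3.  ] 0.01316648911830952 51.66666090488434
3.45 [ 0.5571 -0.33    0.0068] [-1.7999e+02 -4.0000e-02 -4.8140e+01] [-0.3  -0.01  3.  ] 0.01316648911830952 51.66666090488434
3.45 [ 0.5571 -0.33    0.0068] [-1.7999e+02 -4.0000e-02 -4.8140e+01] [-0.3  -0.01  3.  ] 0.01316648911830952 51.66666090488434
```

Request:
jog_arm:
  series:
    - [0,0,-0.03,0,0,0]
    - [0,0,-0.07,0,0,0]
    - [0,0,-0.11,0,0,0]
    - [0,0,-0.143,0,0,0]
    - [0,0,-0.143,0,0,0]

```text
time: 3.95
position: [0.5596, -0.3318, 0.1559]
eef_rot: [-179.9, -0.6, -48.1]
force: [0.0, 0.0, -0.1]
opening: 0.0134
grip_force: 51.3
```

Request:
jog_arm:
  series:
    - [-0.03,-0.026,0,0,0,-0.1]
    - [-0.065,-0.057,0,0,0,-0.22]
    - [-0.1,-0.087,0,0,0,-0.34]
    - [-0.135,-0.118,0,0,0,-0.46]
    - [-0.165,-0.144,0,0,0,-0.58]

```text
time: 4.45
position: [0.5525, -0.1085, 0.1474]
eef_rot: [-180.0, 0.2, -14.6]
force: [0.5, -1.0, -0.9]
opening: 0.0133
grip_force: 51.3
```

```bash
cat > to.py <<'E'
import sys
from h import *
# cradle frame estimate: origin, yaw
O=np.array([.5228,.0582]);Y=13.4
def main(a):
    s=state();c,sn=np.cos(np.radians(Y)),np.sin(np.radians(Y));u=np.array([c,sn]);v=np.array([-sn,c])
    print(s['time'],s['position'].round(4),s['eef_rot'].round(2),s['force'].round(2),s['opening'].round(4),s['grip_force'].round(1))
    d=s['position'][:2]-O;print('cradle xy',(d@u).round(4),(d@v).round(4))
    if len(a)==3:
        t=O+a[0]*u+a[1]*v;Rt=T_wrist(s)[:3,:3]
        print('shift',(Rt.T@(np.r_[t,a[2]]-s['position'])).round(4),'wz',np.radians(s['eef_rot'][2]-Y).round(4))
main([float(x) for x in sys.argv[1:]])
E
python3 to.py .03 0 .15
```

```text
Traceback (most recent call last):
  File "to.py", line 12, in <module>
    main([float(x) for x in sys.argv[1:]])
    ~~~~^^^^^^^^^^^^^^^^^^^^^^^^^^^^^^^^^^
  File "to.py", line 7, in main
    print(s['time'],s['position'].round(4),s['eef_rot'].round(2),s['force'].round(2),s['opening'].round(4),s['grip_force'].round(1))
                                                                                     ^^^^^^^^^^^^^^^^^^
AttributeError: 'float' object has no attribute 'round'
```

Request:
jog_arm:
  series:
    - [-0.01,-0.042,0,0,0,-0.12]
    - [-0.02,-0.084,0,0,0,-0.24]
    - [-0.03,-0.12,0,0,0,-0.36]
    - [-0.04,-0.15,0,0,0,-0.45]
    - [-0.045,-0.168,0,0,0,-0.49]

```text
time: 4.95
position: [0.5522, 0.0653, 0.1474]
eef_rot: [-179.9, 0.2, 13.4]
force: [-0.2, -0.1, -1.3]
opening: 0.0133
grip_force: 51.3
```

Request:
jog_arm:
  series:
    - [0,0,0,0,0,0]
    - [0,0,0,0,0,0]
    - [0,0,0,0,0,0]

```text
time: 5.25
position: [0.5534, 0.0621, 0.1486]
eef_rot: [180.0, 0.1, 13.1]
force: [-0.2, -0.4, -1.0]
opening: 0.0131
grip_force: 51.3
```

```bash
sed -i "s/s\['opening'\].round(4),s\['grip_force'\].round(1)/round(s['opening'],4),round(s['grip_force'],1)/" to.py
python3 to.py -.08 0 .15; python3 look.py pics/w2.png
```

```text
5.25 [0.5534 0.0621 0.1486] [1.800e+02 8.000e-02 1.309e+01] [-0.2  -0.38 -1.01] 0.0131 51.3
cradle xy 0.0306 -0.0033
shift [-0.1107 -0.0027 -0.0013] wz -0.0054
5.25 [0.5534 0.0621 0.1486] [1.800e+02 8.000e-02 1.309e+01] [-0.2  -0.38 -1.01]
```

View pics/w2.png

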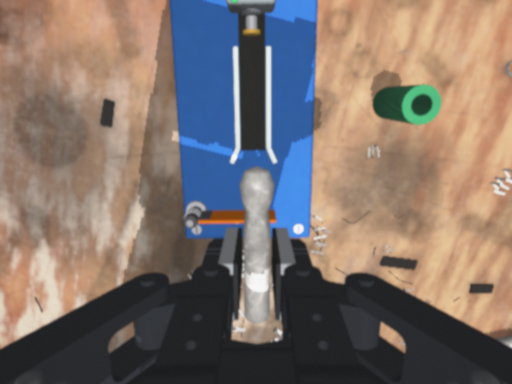

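The wrist view shows the rails at columns 235–270, rows 47–163, the brass plunger tip near (252,32), and the gate leaf at row 216 from its pin (195,216) to (275,216). The punch is held straight, with its head at (258,180). I'll measure the rails and the punch from this view.

```bash
python3 - <<'E'
from h import *
l=np.load('ls.npy');s=dict(position=l[:3],eef_rot=l[3:]);im=cv2.imread('pics/w2.png')
h=cv2.cvtColor(im,cv2.COLOR_BGR2HSV);m=((h[...,1]<70)&(h[...,2]>165)).astype(np.uint8)*255
O=np.array([.5228,.0582]);Y=np.radians(13.4);u=np.array([np.cos(Y),np.sin(Y)]);v=np.array([-u[1],u[0]])
loc=lambda p:np.array([(p[:2]-O)@u,(p[:2]-O)@v])
k=m.copy();k[:42]=0;k[166:]=0;k[:,:226]=0;k[:,282:]=0
for g in blobs(k,60):
    r=cv2.boundingRect(g[1]);q=np.array([loc(onz('wrist',t,.014,s))for t in g[1][:,0].astype(float)])
    st=q[q[:,0]>q[:,0].min()+.018];print(r,'x',q[:,0].min().round(4),q[:,0].max().round(4),np.polyfit(*st.T,1).round(4),st.mean(0).round(4))
o=cv2.inRange(h,(5,150,120),(22,255,255));
for g in blobs(o,30)[:4]:
    r=cv2.boundingRect(g[1]);x0=loc(onz('wrist',(r[0],r[1]+r[3]/2),.038,s));x1=loc(onz('wrist',(r[0]+r[2],r[1]+r[3]/2),.038,s));print('orange',r,x0.round(4),x1.round(4),loc(onz('wrist',(r[0]+r[2]/2,r[1]+r[3]),.019,s)).round(4))
# punch widest rows in columns
for row in(175,182,190,200,250,300,315):
    line=im[row,225:292].astype(int);print(row,[int(x) for x in np.where((np.ptp(line,axis=1)<25)&(line.mean(1)>90))[0][[0,-1]]+225])
T=T_wrist(s)
for uv in((258,168),(257,190),(257,310),(257,322)):
    p=onz('wrist',uv,l[2]+.0005,s);print('punch',uv,(T[:3,:3].T@(p-l[:3])).round(4))
E
```

```text
(230, 46, 10, 118) x 0.0427 0.1325 [0.0045 0.0112] [0.0976 0.0116]
(266, 46, 11, 118) x 0.0425 0.1323 [ 0.0077 -0.0143] [ 0.0979 -0.0135]
orange (198, 212, 46, 11) [0.004  0.0421] [0.0038 0.0059] [-0.008   0.0263]
orange (244, 30, 16, 4) [0.1383 0.0039] [ 0.1382 -0.007 ] [ 0.1399 -0.0013]
orange (269, 211, 6, 11) [ 0.0046 -0.0137] [ 0.0045 -0.0184] [-0.0073 -0.017 ]
175 [244, 269]
182 [241, 272]
190 [241, 272]
200 [242, 270]
250 [225, 291]
300 [244, 274]
315 [233, 280]
punch (258, 168) [ 0.0364  0.0014 -0.0006]
punch (257, 190) [ 0.0267  0.001  -0.0005]
punch (257, 310) [-0.0328  0.001  -0.0005]
punch (257, 322) [-0.0395  0.001  -0.0004]
```

```bash
sed -i 's/^O=.*/O=np.array([.5233,.0578]);Y=13.7/' to.py; python3 to.py -.08 0 .15
```

```text
5.3 [0.5535 0.062  0.1488] [1.800e+02 6.000e-02 1.307e+01] [-0.9   0.12 -1.59] 0.0131 51.3
cradle xy 0.0304 -0.003
shift [-0.1104 -0.0018 -0.0011] wz -0.0109
```

Request:
jog_arm:
  series:
    - [-0.03,-0.0005,0,0,0,-0.005]
    - [-0.06,-0.001,0,0,0,-0.011]
    - [-0.09,-0.0018,0,0,0,-0.011]
    - [-0.11,-0.0018,0,0,0,-0.011]
    - [-0.11,-0.0018,0.03,0,0,-0.011]

```text
time: 5.8
position: [0.4479, 0.0384, 0.1232]
eef_rot: [179.8, -0.5, 13.7]
force: [1.0, 0.6, -0.8]
opening: 0.0131
grip_force: 51.3
```

Request:
jog_arm:
  series:
    - [0,0,0.03,0,0,0]
    - [0,0,0.06,0,0,0]
    - [0,0,0.08,0,0,0]
    - [0,0,0.09,0,0,0]
    - [0,0,0.09,0,0,0]

```text
time: 6.3
position: [0.4451, 0.0392, 0.0281]
eef_rot: [-180.0, 0.2, 13.7]
force: [0.2, 0.1, -0.4]
opening: 0.013
grip_force: 51.3
```

```bash
python3 to.py -.08 0 .017
```

```text
6.3 [0.4451 0.0392 0.0281] [-1.7995e+02  1.7000e-01  1.3720e+01] [ 0.17  0.1  -0.41] 0.013 51.3
cradle xy -0.0804 0.0004
shift [0.0004 0.0004 0.0111] wz 0.0004
```

Request:
jog_arm:
  series:
    - [0,0,0.0105,0,0,0]
    - [0,0,0.0105,0,0,0]
    - [0.015,0,0.0105,0,0,0]
    - [0.03,0,0.0105,0,0,0]
    - [0.03,0,0.0105,0,0,0]

```text
time: 6.8
position: [0.4778, 0.047, 0.0205]
eef_rot: [180.0, -0.2, 13.8]
force: [0.1, -0.3, -0.1]
opening: 0.0136
grip_force: 51.3
```

Request:
jog_arm:
  series:
    - [0.005,0,0,0,0,0]
    - [0.01,0,0,0,0,0]
    - [0.015,0,0,0,0,0]
    - [0.02,0,0,0,0,0]
    - [0.025,0,0,0,0,0]

```text
time: 7.3
position: [0.499, 0.0529, 0.0184]
eef_rot: [-180.0, 0.1, 13.8]
force: [-3.4, 0.9, -1.3]
opening: 0.0132
grip_force: 51.3
```

```bash
python3 to.py -.02 0 .017
```

```text
7.3 [0.499  0.0529 0.0184] [-1.7997e+02  1.2000e-01  1.3800e+01] [-3.44  0.88 -1.31] 0.0132 51.3
cradle xy -0.0248 0.001
shift [0.0048 0.001  0.0014] wz 0.0017
```

Request:
jog_arm:
  series:
    - [0.006,0.0005,0,0,0,0]
    - [0.012,0.0005,0,0,0,0]
    - [0.018,0.0005,0,0,0,0]
    - [0.024,0.0005,0,0,0,0]
    - [0.03,0.0005,0,0,0,0]

```text
time: 7.8
position: [0.5296, 0.0595, 0.019]
eef_rot: [180.0, -0.0, 13.8]
force: [-2.4, -1.8, -1.2]
opening: 0.0136
grip_force: 51.3
```

Request:
jog_arm:
  series:
    - [0.004,0,0,0,0,0]
    - [0.008,0,0,0,0,0]
    - [0.012,0,0,0,0,0]
    - [0.016,0,0,0,0,0]
    - [0.02,0,0,0,0,0]

```text
time: 8.3
position: [0.5491, 0.0642, 0.0192]
eef_rot: [180.0, -0.1, 13.8]
force: [-0.2, -2.2, -0.9]
opening: 0.0133
grip_force: 51.3
```

```bash
python3 to.py .05 0 .017;python3 look.py pics/w3.png
```

```text
8.3 [0.5491 0.0642 0.0192] [ 1.7998e+02 -7.0000e-02  1.3790e+01] [-0.19 -2.2  -0.85] 0.0133 51.3
cradle xy 0.0266 0.0001
shift [0.0234 0.0002 0.0023] wz 0.0016
8.3 [0.5491 0.0642 0.0192] [ 1.7998e+02 -7.0000e-02  1.3790e+01] [-0.19 -2.2  -0.85]
```

View pics/w3.png

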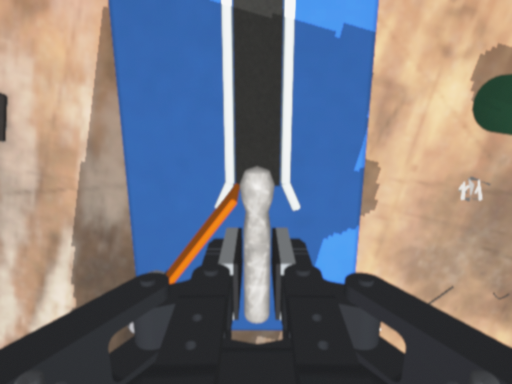

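The gate rests on the left of the punch head, about 0.9 rad open. The punch tip (257,168) is centred between the rails (235 to 281).

Request:
jog_arm:
  series:
    - [0.007,0,0.0005,0,0,0]
    - [0.014,0,0.001,0,0,0]
    - [0.021,0,0.0015,0,0,0]
    - [0.028,0,0.0015,0,0,0]
    - [0.035,0,0.0015,0,0,0]

```text
time: 8.85
position: [0.5833, 0.0728, 0.0175]
eef_rot: [180.0, -0.1, 13.8]
force: [-0.9, -1.8, -0.2]
opening: 0.0134
grip_force: 52.7
```

Request:
jog_arm:
  series:
    - [0.006,0,0,0,0,0]
    - [0.012,0,0,0,0,0]
    - [0.018,0,0,0,0,0]
    - [0.024,0,0,0,0,0]
    - [0.03,0,0,0,0,0]

```text
time: 9.35
position: [0.6121, 0.08, 0.0175]
eef_rot: [-180.0, -0.0, 13.8]
force: [0.2, 0.1, 0.1]
opening: 0.0133
grip_force: 51.3
```

```bash
python3 to.py .1 0 .016
```

```text
9.35 [0.6121 0.08   0.0175] [-1.7998e+02 -3.0000e-02  1.3780e+01] [0.18 0.11 0.1 ] 0.0133 51.3
cradle xy 0.0915 0.0006
shift [0.0085 0.0006 0.0015] wz 0.0014
```

Request:
jog_arm:
  series:
    - [0.002,0,0,0,0,0]
    - [0.004,0,0,0,0,0]
    - [0.006,0,0,0,0,0]
    - [0.008,0,0,0,0,0]
    - [0.008,0,0,0,0,0]

```text
time: 9.85
position: [0.6194, 0.0818, 0.0175]
eef_rot: [-180.0, -0.0, 13.8]
force: [0.9, -0.0, -0.3]
opening: 0.0129
grip_force: 51.3
```

Request:
jog_arm:
  series:
    - [0.001,0,0,0,0,0]
    - [0.002,0,0,0,0,0]
    - [0.003,0,0,0,0,0]
    - [0.003,0,0,0,0,0]

```text
time: 10.25
position: [0.6222, 0.0824, 0.0175]
eef_rot: [-180.0, -0.0, 13.8]
force: [0.4, 0.5, -1.1]
opening: 0.0133
grip_force: 51.3
```

Now at cradle x ≈ 0.102 with no contact yet.

Request:
jog_arm:
  series:
    - [0.001,0,0,0,0,0]
    - [0.002,0,0,0,0,0]
    - [0.003,0,0,0,0,0]
    - [0.003,0,0,0,0,0]

```text
time: 10.65
position: [0.6242, 0.083, 0.017]
eef_rot: [-180.0, 0.1, 13.8]
force: [-4.9, -1.2, 1.5]
opening: 0.0131
grip_force: 51.5
```

Request:
jog_arm:
  series:
    - [0.001,0,0,0,0,0]
    - [0.002,0,0,0,0,0]
    - [0.003,0,0,0,0,0]
    - [0.003,0,0,0,0,0]

```text
time: 11.05
position: [0.6264, 0.0835, 0.0169]
eef_rot: [-180.0, 0.2, 13.8]
force: [-7.6, -2.3, 3.1]
opening: 0.0131
grip_force: 51.8
```

Request:
jog_arm:
  series:
    - [0.001,0,0,0,0,0]
    - [0.001,0,0,0,0,0]
    - [0.001,0,0,0,0,0]
    - [0.001,0,0,0,0,0]

```text
time: 11.45
position: [0.627, 0.0837, 0.0169]
eef_rot: [-180.0, 0.3, 13.8]
force: [-8.1, -2.8, 4.4]
opening: 0.0129
grip_force: 51.8
```

Request:
jog_arm:
  series:
    - [-0.002,0,0,0,0,0]
    - [-0.004,0,0,0,0,0]
    - [-0.006,0,0,0,0,0]
    - [-0.0075,0,0,0,0,0]
    - [-0.0075,0,0.0005,0,0,0]

```text
time: 11.95
position: [0.6224, 0.0824, 0.0173]
eef_rot: [180.0, -0.1, 13.8]
force: [-0.2, -0.3, -0.9]
opening: 0.0134
grip_force: 51.3
```

Request:
jog_arm:
  series:
    - [0,0,0.0004,0,0,0]
    - [0,0,0.0008,0,0,0]
    - [0,0,0.0008,0,0,0]

```text
time: 12.25
position: [0.6219, 0.0824, 0.0161]
eef_rot: [180.0, -0.0, 13.8]
force: [0.3, 0.5, -1.0]
opening: 0.0133
grip_force: 51.3
```

```bash
python3 to.py .099 0 .0148
```

```text
12.25 [0.6219 0.0824 0.0161] [ 1.80e+02 -3.00e-02  1.38e+01] [ 0.25  0.46 -1.02] 0.0133 51.3
cradle xy 0.1016 0.0005
shift [-0.0026  0.0005  0.0013] wz 0.0017
```

Request:
jog_arm:
  series:
    - [-0.002,0,0,0,0,0]
    - [-0.002,0,0.0004,0,0,0]
    - [-0.002,0,0.0008,0,0,0]
    - [-0.002,0,0.0008,0,0,0]

```text
time: 12.65
position: [0.6197, 0.0818, 0.0152]
eef_rot: [-180.0, 0.0, 13.8]
force: [-0.0, 0.1, -0.5]
opening: 0.0131
grip_force: 51.3
```

Request:
jog_arm:
  series:
    - [0,0,0,0,0,0]
    - [0,0,0,0,0,0]
    - [0,0,0,0,0,0]
    - [0,0,0,0,0,0]
  jaw: 0.5

```text
time: 13.05
position: [0.6198, 0.0818, 0.0155]
eef_rot: [180.0, -0.0, 13.8]
force: [0.3, -0.0, 0.1]
opening: 0.0426
grip_force: 0.0
```

Request:
jog_arm:
  series:
    - [0,0,-0.01,0,0,0]
    - [0,0,-0.04,0,0,0]
    - [0,0,-0.08,0,0,0]
    - [0,0,-0.12,0,0,0]
    - [-0.03,0,-0.14,0,0,0]

```text
time: 13.55
position: [0.5946, 0.075, 0.1617]
eef_rot: [179.9, -0.6, 13.8]
force: [0.4, -0.3, 0.7]
opening: 0.0425
grip_force: 0.0
```

Request:
jog_arm:
  series:
    - [-0.02,0,0,0,0,0]
    - [-0.03,0,0,0,0,0]
    - [-0.03,0,0,0,0,0]

```text
time: 13.85
position: [0.5605, 0.0673, 0.1554]
eef_rot: [-180.0, 0.0, 13.8]
force: [-0.1, -0.4, 0.8]
opening: 0.0427
grip_force: 0.0
```

```bash
python3 to.py;python3 look.py pics/w4.png
```

```text
13.85 [0.5605 0.0673 0.1554] [-1.800e+02  1.000e-02  1.378e+01] [-0.1  -0.36  0.84] 0.0427 0.0
cradle xy 0.0384 0.0005
13.85 [0.5605 0.0673 0.1554] [-1.800e+02  1.000e-02  1.378e+01] [-0.1  -0.36  0.84]
```

View pics/w4.png

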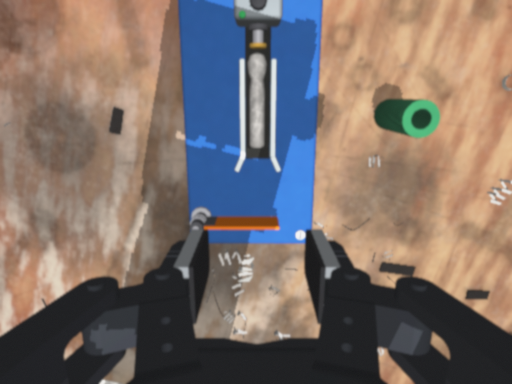

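The punch lies in the groove (258, rows 53–148), just short of the plunger. The gate is shut (row 223), the tube hasn't moved, and the arm is clear.

```bash
python3 -c "
from cell import *
print(sign_off())"
```

```text
the job is handed in; nothing more can be done
None
```

The job is handed in: the last picture shows the punch lying in the groove just short of the plunger, gate shut behind it and arm clear; from the push force (about 8.6 N) I estimate the plunger gave about 4.6 mm, and sign-off returned no verdict.

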